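Lap a plaster cast, then hold its spring clamp open

TASK

Take the wooden lapping block from its blue pad, lay it crosswise on the plaster cast at the red-marked end and sweep it slowly to the green-marked end, pressing so that the sprung cradle sinks about 5 mm all the way and never bottoms. Set the block back upright on the middle of the blue pad and let go of it, then swing the clamp arm with the red post away from the cast, all the way to its stop, and hold it there with the fingers: finish while still holding it against its spring, so that a colleague can lift the cast out. Leave the probe, jar and bur block where they are.

Things in the scene. Friction and masses are not known exactly. Their poses are not given: they have to be found in the camera images.
- fixture: fixed aluminium fixture, base plate 190 x 215 x 14 mm. Origin on the bench under the cast's centre; plate spans x -47 to 142, y -112 to 102 mm. x points from the cast to the clamp's side (away from the robot), y from the red-marked to the green-marked end (tabs at y -88 and +88 mm), z up; turned up to 0.3 rad. Black-sleeved stop pin, 64 mm high, at x 121, y -60
- cast_top (a point): centre of the cast's flat top face, 65 mm above the bench when not pressed; axes as the fixture's. White plaster dental cast, base up in a blue cradle; face 60 mm along x (crosswise) by 76 mm along y (sweep direction). The clamp arm beside its +x side lies 5 mm below the face; the pivot's cap (77 mm) and the red post stand higher
- cast (a joint): how far the sprung cradle with the cast is pressed down, m: 0 free, 0.015 bottomed. It sinks straight down; it takes about 2.4 N to start and 1.2 N more for each mm (about 8 N at 5 mm)
- block_center (a point): centre of the loose lapping block (half-way up its 44 mm height): x along its 62 mm length, y across, z up. Wooden grip 28 mm wide on a dark sole 34 mm wide and 10 mm thick; 0.11 to 0.2 kg. It starts standing sole down on the blue pad, turned by up to 0.6 rad from the pad. Laid crosswise, its length runs along the fixture's x
- pad: fixed blue pad, 130 x 130 x 4 mm, lying on the bench left or right of the fixture; origin at the centre of its underside, on the bench
- clamp (a joint): angle of the spring clamp arm, rad: 0 closed on the cast, 0.8 at its stop. It grows as the arm turns clockwise seen from above, away from the cast; the spring always pulls it shut (about 2.3 N at the post when closed, 7.7 N at the stop) and it snaps back if let go
- clamp_post (a point): centre of the red post, an upright round pin 16 mm in diameter standing on the free end of the steel clamp arm, from 60 to 114 mm above the bench; the point is 87 mm up. It travels in a level circle of 165 mm radius about the pivot; closed, it lies straight along the fixture's +y from the pivot
- clamp_pivot (a point): point on the upright pivot axis of the clamp arm, 87 mm above the bench (level with the post's centre), over the dark pivot body
- tray: bystander: open steel tray 150 x 120 x 22 mm, origin at the centre of its underside, on the other side of the fixture from the pad
- probe: bystander: blue-handled probe, about 100 mm long, lying in the tray
- jar: bystander: amber jar, 52 mm wide, 60 mm tall; origin under its centre
- burblock: bystander: aluminium bur block 50 x 80 mm, 34 mm tall with coloured burs; origin under its centre
Things that resemble listed ones, but are neither listed nor needed, are in the scene too. Of the things shaped like the pad, the blue one is meant.

How it is judged (in metres and radians):
On the way, in this order (a step that is already met when the one before it is completed fails the run):
1. the block is pressed crosswise on the cast at the red-marked end (its centre more than 12 mm from the cast's middle) (y of block_center in the frame of cast_top between -0.045 and -0.012 m and x of block_center in the frame of cast_top between -0.018 and 0.018 m and z of block_center in the frame of cast_top below 0.027 m and value of joint cast above 0.0015 m and contact force between block and cast above 2.5 N and angle between the x axis of block_center and the x axis of fixture, either way round below 0.4 rad), for 0.1 s.
2. still pressed, the block passes the cast's middle (y of block_center in the frame of cast_top between -0.009 and 0.009 m and x of block_center in the frame of cast_top between -0.018 and 0.018 m and z of block_center in the frame of cast_top below 0.027 m and value of joint cast above 0.0015 m and contact force between block and cast above 2.5 N and angle between the x axis of block_center and the x axis of fixture, either way round below 0.4 rad), for 0.1 s.
3. still pressed, the block reaches the green-marked end (y of block_center in the frame of cast_top between 0.012 and 0.045 m and x of block_center in the frame of cast_top between -0.018 and 0.018 m and z of block_center in the frame of cast_top below 0.027 m and value of joint cast above 0.0015 m and contact force between block and cast above 2.5 N and angle between the x axis of block_center and the x axis of fixture, either way round below 0.4 rad), for 0.1 s.
4. the block stands on the blue pad again, let go (horizontal distance between block_center and pad below 0.04 m and height (world z) of block_center below 0.032 m and angle between block_center's own z axis and vertical below 0.15 rad and contact force between the fingers and block below 0.05 N and linear speed of block below 0.02 m/s), for 0.2 s.
5. the clamp arm is swung to its stop by the fingers (value of joint clamp above 0.74 rad and contact force between the fingers and clamp above 2 N and velocity of joint clamp between -0.1 and 0.1 rad/s), for 0.2 s.
At the end, for the whole second after the job is handed in: The fingers hold the clamp arm open at its stop (beyond 0.74 of 0.8 rad, at rest, more than 2 N of contact); the block stands upright on the pad, its centre within 40 mm of the pad's, untouched and at rest; the cast's cradle is up (all of step 4 and all of step 5 and value of joint cast below 0.001 m); the arm keeps its last pose, push and grip.
It fails at once if the cradle is pressed to its bottom (more than 13.5 mm) (value of joint cast above 0.0135 m).
It fails at once if the jar, bur block or probe is moved by more than 25 mm (distance of any of jar, burblock, probe from where it was at the start of the episode above 0.025 m).
It also fails if it takes over 61 s, if anything falls off the work surface, if the arm or the gripper's body presses on something with over 40 N, if the wrist force passes 120 N, or if a joint passes its speed limit or range.

ROBOT

A 6-joint arm with a two-finger parallel gripper is mounted at the origin on the work surface. World frame = base frame: x ahead of the robot, y to its left, z up, the work surface at z = 0. Lengths are in mm, angles in rad, forces in N, time in s.
With the tool pointing down it reaches from about 200 to 875 mm from the base axis. Payload 3.4 kg.
Tool frame: the origin (TCP) lies midway between the tips of the shut fingers; the grasp point (between the pads) lies 19 mm behind it; y points along the fingers, z is the direction in which the jaws open and shut, and the axes are right-handed (so a half turn about y gives the same grasp; the last joint's range is limited). The gripper opens to 94 mm and grips with 3 to 60 N. Pads are 16 mm wide; open, the fingers measure 119 mm over their backs; the gripper's body (75 mm by 177 mm) begins 78 mm behind the grasp point.
Start: joints at [1.149, 0.276, 1.505, -0, 1.361, -0.121], TCP at [170.382, 549.216, 183.293] pointing down, gripper open.
Joint ranges: [-2.89, 2.89], [-0.75, 2.08], [0.22, 2.7], [-1.18, 4.32], [0.11, 2.71], [-2.7, 2.7]. Speed limits (rad/s): [2.57, 2.57, 3.14, 3.14, 3.14, 3.14].

INTERFACE

Orientations are given as a unit quaternion [x, y, z, w].
In Python, from bench import arm, effector, ik, optics, sign_off gives the robot as it stands. The module is installed in compiled form; this text tells all that it offers. Calls block until the motion is done:
- arm.move_to(position, orientation): joint-space move of the TCP to a pose.
- arm.move_linear(position, ori=None, feed=150): straight line of the TCP; ori=None keeps the orientation; feed is the mean speed in mm/s.
- arm.goto_joints(angles): joint-space move.
- effector.grip(opening): opening from 0.0 (shut) to 1.0 (fully open); the grip force is fixed at half the most; returns when the fingers have stopped.
- arm.hold(seconds).
- ik(position, orientation): joint angles nearest the present ones, or None.
- arm.observe(): the state.
- optics.read_camera(name): name is "side" or "top"; returns the picture (384x512x3 uint8, red, green, blue); there is no depth.
- optics.camera_info(name): a dict with "fx", "fy", "cx", "cy" (pixels), "T" (4x4, takes a point from camera to world coordinates). Camera axes: x right, y down, z forward; pixel columns grow to the right and rows downward; lengths in mm; the calibration is good to about 2 mm. A picture is of the moment at which its call begins. camera_info takes no time and is no camera call.
A pose or a line that the arm cannot do raises arm.PlanningError and nothing moves.
- sign_off(): hands the job in, once; it reports no verdict.
The state is a dict: "time_s": time; "joint_pos": joint angles; "dq": joint speeds; "effort": joint torques, N m; "position": TCP position; "ee_rot": TCP orientation; "ft_force": force on the tool from outside, world axes, zero at the start; "moment": the same for the moment, N m; "width": opening from 0.0 (shut) to 1.0 (fully open).
Only numpy, scipy, OpenCV 4.12 (cv2) and the standard library are available. Lean on these libraries where they do the work, as an engineer would, in place of code of your own. Each camera call takes 0.05 s, during which the arm holds its last target. There are 200 camera calls.

## Working session

There is one attempt and no reset: what is moved stays moved. The work goes in short steps, each a Python script; the robot and the scene stay as the last script left them, time stands still between calls to the robot, and variables do not carry over. Pictures are saved under pics/ and viewed, about 8 in all and at most 12, crops included, and the job is handed in when it is done.

```bash
mkdir -p pics; python3 - <<'E'
from bench import arm, optics
import cv2, numpy as np
np.set_printoptions(precision=4,suppress=True)
for n in("top","side"):
    im=optics.read_camera(n); cv2.imwrite(f"pics/{n}0.png",cv2.resize(im[:,:,::-1],(800,600),interpolation=cv2.INTER_CUBIC)); np.save(n+"0.npy",im)
    print(n,optics.camera_info(n))
print(arm.observe())
E
```

```text
top {'fx': 462.5187066301733, 'fy': 462.5187066301733, 'cx': 255.8393894234624, 'cy': 193.12707999957303, 'T': array([[  -0.0155,   -0.9816,    0.1902,  290.9564],
       [  -0.9997,    0.0188,    0.0156, -105.3815],
       [  -0.0189,   -0.1899,   -0.9816, 1312.5356],
       [   0.    ,    0.    ,    0.    ,    1.    ]])}
side {'fx': 424.7346366730354, 'fy': 424.7346366730354, 'cx': 255.009542590226, 'cy': 186.9779258820262, 'T': array([[ -0.9979,  -0.0489,   0.0413, 467.6599],
       [ -0.0632,   0.6499,  -0.7574, 930.9302],
       [  0.0102,  -0.7584,  -0.6517, 948.8542],
       [  0.    ,   0.    ,   0.    ,   1.    ]])}
{'time_s': 0.1, 'joint_pos': array([ 1.149 ,  0.2765,  1.506 ,  0.    ,  1.3607, -0.121 ]), 'dq': array([-0.0015, -0.0004, -0.0036,  0.0014,  0.002 , -0.0004]), 'effort': array([  0.0032, -40.5452, -23.778 ,   0.0703,   0.0299,  -0.0001]), 'position': array([170.1516, 548.6899, 182.5279]), 'ee_rot': array([ 0.6997, -0.1061,  0.1058, -0.6986]), 'ft_force': array([0.0046, 0.411 , 0.3785]), 'moment': array([-0.0208,  0.0091,  0.018 ]), 'width': 1.0018224802212912}
```

View pics/top0.png

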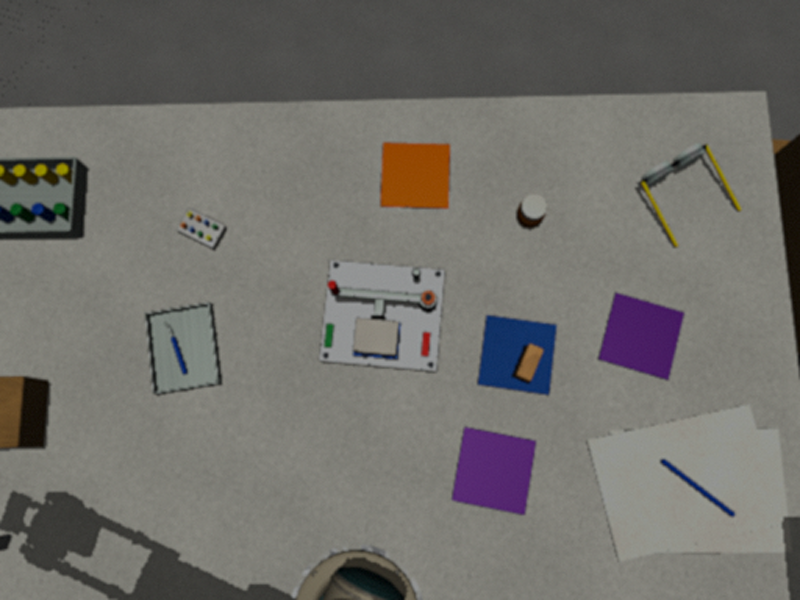

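View pics/side0.png

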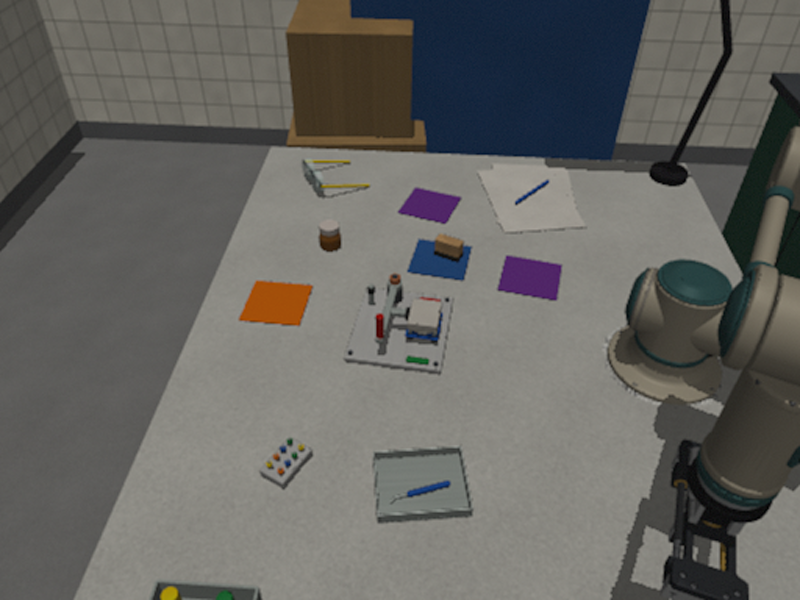

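Top view: +x world is up and +y is left. The fixture is central, with the red tab at (426,344), green tab at (329,335), cast at (376,337), post at (334,288) and pivot at (428,298). The pad is at (517,354) with the block at (530,363), and the jar is at (532,211). The side view agrees.

```bash
cat > h.py <<'E'
import numpy as np, cv2
from bench import arm, effector, ik, optics, sign_off
from scipy.spatial.transform import Rotation as R
np.set_printoptions(precision=3,suppress=True)
def ray(n,uv,z):
    c=optics.camera_info(n);T=c["T"]
    d=T[:3,:3]@[(uv[0]-c["cx"])/c["fx"],(uv[1]-c["cy"])/c["fy"],1];o=T[:3,3]
    return (o+d*(z-o[2])/d[2])
def proj(n,p):
    c=optics.camera_info(n);T=c["T"];q=T[:3,:3].T@(np.array(p)-T[:3,3])
    return np.array([c["fx"]*q[0]/q[2]+c["cx"],c["fy"]*q[1]/q[2]+c["cy"]])
def blob(im,lo,hi,box):
    """largest HSV blob in box (u0,v0,u1,v1): (minAreaRect corners, centroid, area)"""
    u0,v0,u1,v1=[int(x) for x in box]
    hsv=cv2.cvtColor(np.ascontiguousarray(im[v0:v1,u0:u1]),cv2.COLOR_RGB2HSV)
    m=cv2.inRange(hsv,np.array(lo),np.array(hi))
    cs,_=cv2.findContours(m,cv2.RETR_EXTERNAL,cv2.CHAIN_APPROX_NONE)
    if not cs: return None
    k=max(cs,key=lambda c:cv2.contourArea(c)+len(c)*.01)
    f=np.zeros_like(m);cv2.drawContours(f,[k],-1,255,-1);v,u=np.nonzero(f)
    return cv2.boxPoints(cv2.minAreaRect(k))+[u0,v0],np.array([u.mean()+u0,v.mean()+v0]),len(u)
def rect_axes(n,b,z):
    """centre and long-axis yaw on plane z"""
    P=np.array([ray(n,p,z)[:2] for p in b[0]]);e=[P[1]-P[0],P[2]-P[1]];L=[np.linalg.norm(x) for x in e]
    k=e[int(np.argmax(L))];return P.mean(0),np.arctan2(k[1],k[0]),sorted(L)
def down(yaw):
    """tool y down, jaw axis (tool z) horizontal at yaw"""
    z=np.array([np.cos(yaw),np.sin(yaw),0]);y=np.array([0,0,-1.]);return R.from_matrix(np.c_[np.cross(y,z),y,z]).as_quat()
E
python3 - <<'E'
from h import *
t=np.load("top0.npy")
def s(*b): return [x*.64 for x in b]
def show(nm,lo,hi,box,z):
    b=blob(t,lo,hi,s(*box))
    if b is None: print(nm,None);return
    print(nm,"c",ray("top",b[1],z)[:2],"rect",*rect_axes("top",b,z),"area",b[2]);return ray("top",b[1],z)[:2]
r=show("redtab",(0,150,80),(8,255,255),(412,322,440,366),17)
g=show("greentab",(45,100,40),(85,255,255),(315,310,345,360),17)
print("fix mid",(r+g)/2,"y axis yaw",np.arctan2(*(g-r)[::-1])-np.pi/2)
show("plate",(0,0,120),(180,45,255),(312,250,452,380),14)
show("cast",(8,20,130),(40,120,255),(345,310,405,365),65)
show("pad",(100,120,40),(125,255,255),(465,300,570,405),4)
show("block",(5,80,60),(25,255,255),(500,335,560,395),44)
show("post",(0,150,60),(8,255,255),(322,275,345,300),114)
show("pivot",(0,80,60),(18,255,255),(415,285,442,312),77)
show("jar",(0,0,120),(180,60,255),(512,190,552,220),60)
q=arm.observe()["ee_rot"];print(R.from_quat(q).as_matrix())
for nm,box in(("cast",(350,312,402,360)),("block",(510,340,550,386))):
    u0,v0,u1,v1=[int(x*.64) for x in box];h=cv2.cvtColor(t[v0:v1,u0:u1].copy(),cv2.COLOR_RGB2HSV);print(nm,h[h.shape[0]//2,h.shape[1]//2])
u0,v0,u1,v1=[int(x*.64) for x in(310,250,570,400)]
cv2.imwrite("pics/crop.png",cv2.resize(t[v0:v1,u0:u1,::-1],(800,460),interpolation=cv2.INTER_NEAREST))
E
```

```text
redtab c [ 465.038 -129.265] rect [ 464.304 -129.184] -0.1311572550836917 [np.float64(9.98568594442719), np.float64(40.172101306493744)] area 54
greentab c [482.862  45.776] rect [482.781  45.613] -0.10597028849070236 [np.float64(10.71676249824413), np.float64(38.144770273767605)] area 55
fix mid [473.95  -41.745] y axis yaw -0.10147697809330203
plate c [520.384 -49.169] rect [522.403 -48.949] -1.5913484430759863 [np.float64(237.0737157494147), np.float64(258.44494421094174)] area 7469
cast c [473.52  -41.746] rect [473.894 -41.747] -1.6811778943049809 [np.float64(55.30086320811387), np.float64(69.98248590172332)] area 506
pad c [ 443.608 -295.421] rect [ 444.311 -295.942] -1.7195624026800522 [np.float64(128.29160418042875), np.float64(128.971640465186)] area 2002
block c [ 425.32  -309.776] rect [ 425.299 -309.775] -0.42140370699129276 [np.float64(27.22364841777274), np.float64(61.9174586503026)] area 222
post c [555.386  29.208] rect [555.53   29.716] -3.139849647421676 [np.float64(10.6587620414491), np.float64(10.877396726115697)] area 21
pivot c [ 537.967 -134.284] rect [ 538.101 -135.295] 3.117030040363671 [np.float64(21.80675891492303), np.float64(22.212149116677164)] area 62
jar c [ 713.748 -326.506] rect [ 710.756 -324.453] -1.5930780295836358 [np.float64(53.169257988479714), np.float64(70.6209327289775)] area 420
[[ 0.955 -0.001  0.296]
 [-0.296 -0.001  0.955]
 [-0.    -1.    -0.002]]
cast [ 19  26 140]
block [ 16 152 134]
```

View pics/crop.png

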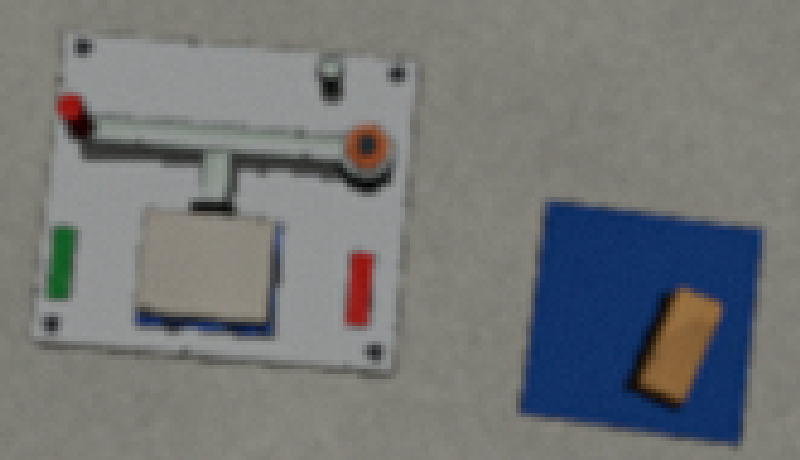

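Measurements agree: tab midpoint matches cast centre, and the pivot-to-post distance is about 164 mm. I'll check reachability of every pose, then grasp the block.

```bash
cat >> h.py <<'E'
FY=-0.105; F=np.array([473.8,-41.7]); PAD=np.array([444.,-295.6]); PIV=np.array([538.,-134.6])
EX=np.array([np.cos(FY),np.sin(FY)]); EY=np.array([-EX[1],EX[0]]); JY=FY+np.pi/2
def fx(x,y): return F+x*EX+y*EY
def post(a,r=165): t=FY+np.pi/2-a; return PIV+r*np.array([np.cos(t),np.sin(t)])
def P(xy,z): return [float(xy[0]),float(xy[1]),float(z)]
def st(m=""):
    o=arm.observe();print(m,"t %.1f"%o["time_s"],o["position"],"F",o["ft_force"],"w %.3f"%o["width"],flush=True);return o
E
python3 - <<'E'
from h import *
B=ray("top",blob(np.load("top0.npy"),(5,80,60),(25,255,255),(320,215,358,252))[1],48)[:2]
by=-0.42;q=down(by+np.pi/2)
for nm,p,o in[("cast-",P(fx(0,-22),75),down(JY)),("cast+",P(fx(0,22),75),down(JY)),("post0",P(post(0),76),down(FY)),("post.8",P(post(.8),76),down(FY-.8)),("post.8c",P(post(.8),76),down(FY-.4)),("flip",P(post(.8),76),down(FY-.8+np.pi)),("flip0",P(post(0),76),down(FY+np.pi))]: print(nm,ik(p,o))
arm.move_to(P(B,110),q);st("above")
arm.move_linear(P(B,18),feed=120);st("down")
effector.grip(0.0);o=st("grip")
arm.move_linear(P(B,130),feed=150);arm.hold(.2);st("lift")
im=optics.read_camera("side");u,v=proj("side",P(B,100)).astype(int)
cv2.imwrite("pics/lift.png",cv2.resize(im[max(v-60,0):v+60,max(u-80,0):u+80,::-1],(800,600)))
E
```

```text
cast- [-0.28   0.219  1.878 -0.     1.044 -1.746]
cast+ [-0.188  0.22   1.877 -0.     1.045 -1.654]
post0 [-0.072  0.329  1.711 -0.     1.102  0.033]
post.8 [-0.153  0.483  1.45  -0.     1.208  0.752]
post.8c [-0.153  0.483  1.45  -0.     1.208  0.352]
flip [-0.153  0.483  1.45  -0.     1.208 -2.389]
flip0 None
above t 3.2 [ 425.307 -308.558  110.038] F [ 0.847 -0.638 -0.181] w 0.998
down t 4.2 [ 425.423 -309.54    18.544] F [-0.362 -0.069 -0.32 ] w 0.996
grip t 5.2 [ 424.879 -309.198   17.989] F [-0.672 -0.674  0.359] w 0.294
lift t 6.3 [ 424.371 -308.637  128.957] F [-0.131 -0.112 -0.753] w 0.293
```

View pics/lift.png

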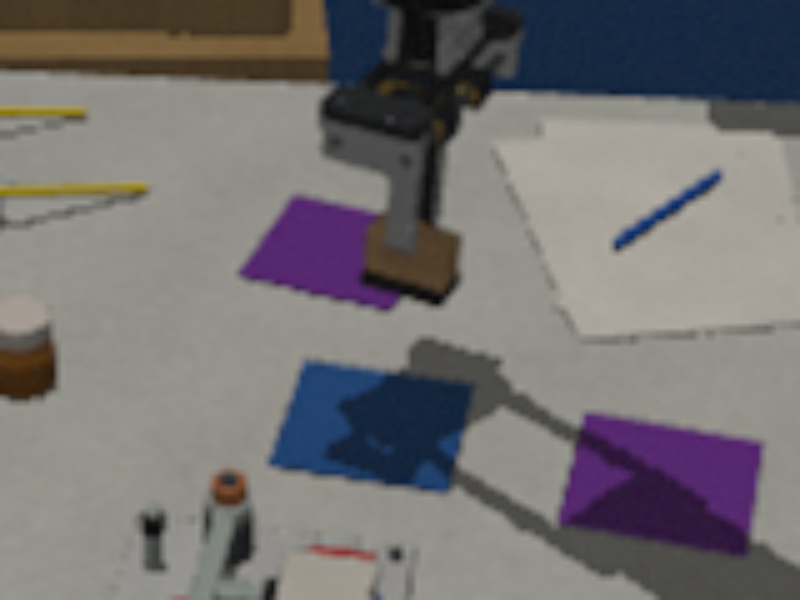

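The block is held level in the fingers over the blue pad, at about (412,260) in the crop. Next is the press and sweep with force feedback.

```bash
python3 - <<'E'
from h import *
arm.move_to(P(fx(0,-22),115),down(JY))
arm.move_linear(P(fx(0,-22),84),feed=100);arm.hold(.2)
def fz(n=5):
    s=[]
    for _ in range(n): arm.hold(.03);s.append(arm.observe()["ft_force"][2])
    return float(np.mean(s))
f0=fz();st("free f0 %.2f"%f0)
z=81.
while True:
    arm.move_linear(P(fx(0,-22),z),feed=30);f=fz()-f0
    print("z %.1f f %.2f act %.2f"%(z,f,arm.observe()["position"][2]))
    if f>7.3 or z<69: break
    z-=1. if f<1.5 else min(1.5,max(.3,(8.2-f)/1.5))
st("pressed")
y=-22
while y<22:
    y+=4;arm.move_linear(P(fx(0,y),z),feed=18);f=fz(3)-f0;o=arm.observe()
    print("y %d z %.1f f %.2f act"%(y,z,f),o["position"]-np.r_[fx(0,y),0],"%.1f"%o["time_s"])
    z+=float(np.clip((f-8)/1.2*.5,-.8,.8))
arm.hold(.2);st("end")
im=optics.read_camera("side");u,v=proj("side",P(F,80)).astype(int)
cv2.imwrite("pics/sweep.png",cv2.resize(im[v-60:v+60,u-80:u+80,::-1],(800,600)))
E
```

```text
free f0 -1.02 t 8.2 [471.791 -63.647  84.413] F [-0.186 -0.374 -1.131] w 0.293
z 81.0 f -0.23 act 80.99
z 80.0 f -0.30 act 80.01
z 79.0 f 0.28 act 78.98
z 78.0 f 3.25 act 78.19
z 76.5 f 4.74 act 76.64
z 75.0 f 7.07 act 75.19
z 74.2 f 8.94 act 74.81
pressed t 11.1 [471.562 -63.653  74.808] F [-2.187  0.127  7.046] w 0.293
y -18 z 74.2 f 8.04 act [ 0.582 -1.705 74.923] 11.5
y -14 z 74.3 f 6.59 act [ 1.145 -1.825 74.979] 12.0
y -10 z 73.7 f 9.62 act [ 1.558 -2.499 74.866] 12.5
y -6 z 74.4 f 6.83 act [ 1.688 -1.79  75.128] 13.0
y -2 z 73.9 f 7.96 act [ 1.793 -2.211 74.92 ] 13.4
y 2 z 73.8 f 8.62 act [ 1.942 -2.037 74.904] 13.9
y 6 z 74.1 f 7.08 act [ 1.813 -1.791 74.937] 14.4
y 10 z 73.7 f 8.39 act [ 1.877 -2.142 74.771] 14.9
y 14 z 73.9 f 7.45 act [ 1.829 -1.83  74.763] 15.3
y 18 z 73.7 f 8.72 act [ 1.827 -2.021 74.628] 15.8
y 22 z 74.0 f 7.19 act [ 1.769 -1.782 74.785] 16.3
end t 16.5 [477.888 -21.609  74.784] F [ 0.418 -2.77   5.779] w 0.293
```

View pics/sweep.png

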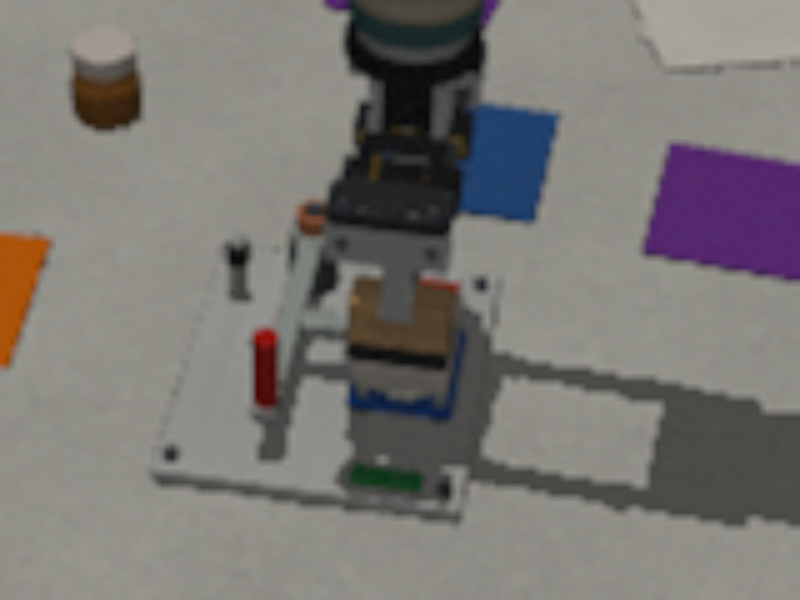

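The block lies crosswise at the green end at about (402,320) in the crop, with the force steady near 8 N, which is about 5 mm of sink. Next I return it to the pad.

```bash
python3 - <<'E'
from h import *
arm.move_linear(P(fx(0,21),130),feed=100)
q=down(-.12+np.pi/2)
arm.move_to(P(PAD,70),q)
arm.move_linear(P(PAD,24),feed=80);arm.hold(.2)
def fz(n=4):
    s=[]
    for _ in range(n): arm.hold(.03);s.append(arm.observe()["ft_force"][2])
    return float(np.mean(s))
f0=fz();z=21.
while z>15:
    arm.move_linear(P(PAD,z),feed=40);f=fz()-f0;print("z %.1f f %.2f"%(z,f))
    if f>1.5: break
    z-=1
effector.grip(1.0);st("open")
arm.move_linear(P(PAD,130),feed=120);st("up")
arm.move_to(P(post(0),160),down(FY));arm.hold(.1);st("over post")
im=optics.read_camera("top")
for nm,lo,hi,c,zz in(("block",(5,80,60),(25,255,255),P(PAD,48),48),("pad",(100,120,30),(125,255,255),P(PAD,4),4)):
    u,v=proj("top",c);b=blob(im,lo,hi,(u-35,v-35,u+35,v+35));print(nm,b and (ray("top",b[1],zz)[:2],rect_axes("top",b,zz)[2]))
s=optics.read_camera("side");u,v=proj("side",P((F+PAD)/2,60)).astype(int)
cv2.imwrite("pics/placed.png",cv2.resize(s[v-75:v+75,u-100:u+100,::-1],(800,600)))
E
```

```text
z 21.0 f -0.20
z 20.0 f -0.35
z 19.0 f -0.40
z 18.0 f -0.12
z 17.0 f 5.87
open t 22.4 [ 444.025 -295.616   17.017] F [ 0.263 -0.183 -0.01 ] w 0.999
up t 23.5 [ 443.489 -295.153  129.259] F [-0.101  0.215 -0.258] w 1.000
over post t 25.5 [555.261  28.976 159.869] F [-0.178  0.876 -0.323] w 0.998
block (array([ 443.804, -295.896]), [np.float64(27.736158355066095), np.float64(61.2635224460121)])
pad (array([ 443.696, -295.493]), [np.float64(126.78740982505686), np.float64(130.10421414768922)])
```

View pics/placed.png

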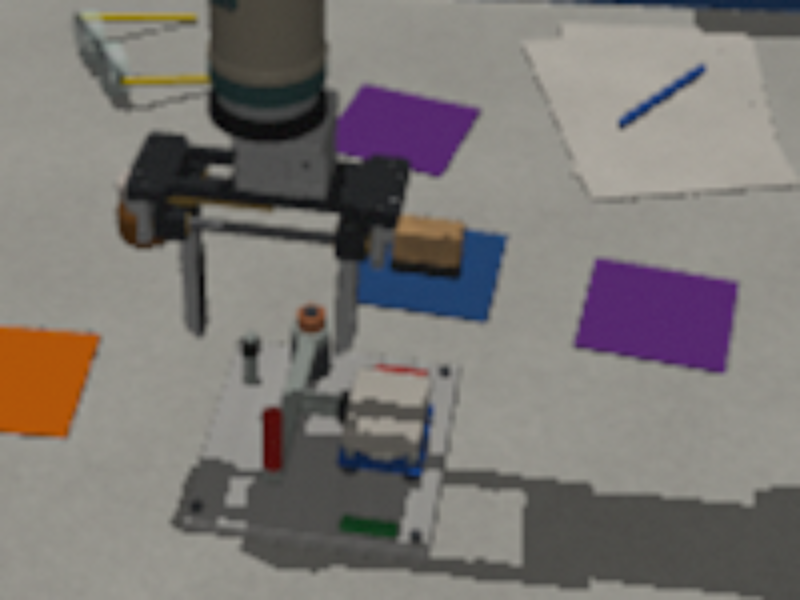

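The block stands upright on the middle of the pad, and the open fingers straddle the post from above. Now I grip the post and swing the clamp.

```bash
python3 - <<'E'
from h import *
arm.move_linear(P(post(0),78),feed=100);st("down")
effector.grip(0.0);o=st("grip")
for a in np.arange(.08,.801,.08):
    arm.move_linear(P(post(a),78),ori=down(FY-a),feed=50)
    o=arm.observe();d=o["position"][:2]-PIV;t=FY-a
    print("a %.2f act %.3f r %.1f tangF %.2f |F| %.1f w %.3f"%(a,FY+np.pi/2-np.arctan2(d[1],d[0]),np.hypot(*d),o["ft_force"][:2]@[np.cos(t),np.sin(t)],np.linalg.norm(o["ft_force"]),o["width"]))
arm.hold(.5);st("end")
im=optics.read_camera("side");u,v=proj("side",P((F+PAD)/2,60)).astype(int)
cv2.imwrite("pics/swung.png",cv2.resize(im[v-75:v+75,u-100:u+100,::-1],(800,600)))
E
```

```text
down t 26.6 [555.898  29.448  78.532] F [-0.191  1.175  0.116] w 1.002
grip t 27.8 [554.659  29.577  77.944] F [-1.048  1.633  0.723] w 0.162
a 0.08 act 0.076 r 165.0 tangF -3.45 |F| 4.3 w 0.161
a 0.16 act 0.156 r 164.9 tangF -3.05 |F| 4.2 w 0.162
a 0.24 act 0.236 r 164.8 tangF -4.33 |F| 5.4 w 0.160
a 0.32 act 0.316 r 164.8 tangF -3.39 |F| 5.1 w 0.161
a 0.40 act 0.395 r 164.7 tangF -5.05 |F| 6.5 w 0.159
a 0.48 act 0.473 r 164.6 tangF -5.34 |F| 7.2 w 0.161
a 0.56 act 0.551 r 164.5 tangF -6.51 |F| 8.3 w 0.156
a 0.64 act 0.628 r 164.4 tangF -6.18 |F| 8.4 w 0.164
a 0.72 act 0.706 r 164.3 tangF -6.85 |F| 9.2 w 0.164
a 0.80 act 0.784 r 164.1 tangF -7.55 |F| 9.7 w 0.158
end t 32.4 [665.28  -30.954  77.887] F [-6.954  3.315  4.074] w 0.163
```

View pics/swung.png

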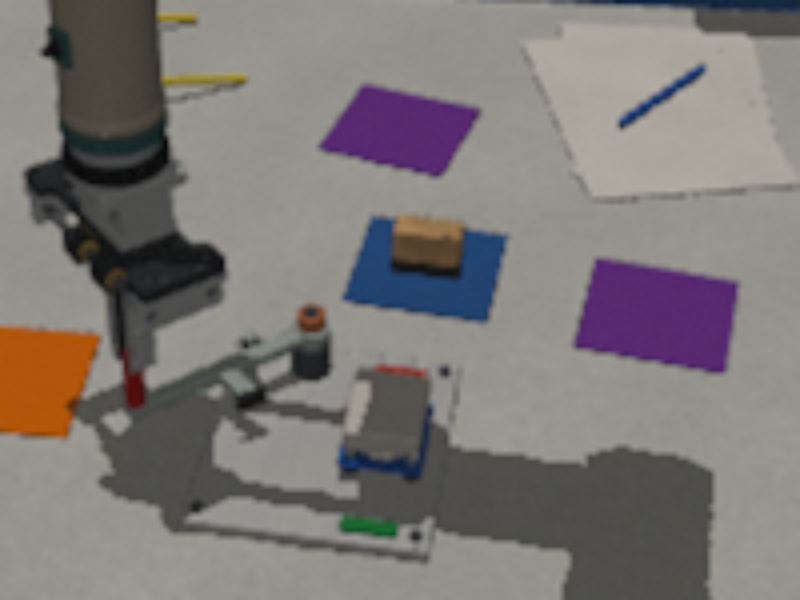

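The post is gripped at about (135,385), the arm is open near the stop pin, and the block is upright on the pad. I'll press lightly into the stop until the force rises, then hand in.

```bash
python3 - <<'E'
from h import *
for a in(.815,.825,.835,.845):
    arm.move_linear(P(post(a),78),ori=down(FY-.8),feed=20);arm.hold(.3)
    o=arm.observe();d=o["position"][:2]-PIV;t=FY-.8;f=o["ft_force"][:2]@[np.cos(t),np.sin(t)]
    print("a %.3f act %.3f tangF %.2f"%(a,FY+np.pi/2-np.arctan2(d[1],d[0]),f))
    if f<-12: break
arm.hold(.5);st("end")
im=optics.read_camera("top");u,v=proj("top",P(PAD,48));b=blob(im,(5,80,60),(25,255,255),(u-35,v-35,u+35,v+35));print("block",ray("top",b[1],48)[:2])
sign_off()
E
```

```text
a 0.815 act 0.791 tangF -8.91
a 0.825 act 0.792 tangF -11.22
a 0.835 act 0.793 tangF -13.80
end t 34.7 [666.381 -32.318  77.853] F [-10.856   7.687   7.843] w 0.163
block [ 443.667 -295.887]
the job is handed in; nothing more can be done
```

The job is done and handed in at about 35 s of the 61 s allowed. No verdict is reported back, so these are my own last checks.

- **Sweep:** I laid the block crosswise on the cast and swept it from about y −22 to +20 mm. The press force stayed between 6.6 and 9.6 N, and the tool sat about 4 mm below first contact throughout. By force that is roughly 3.5–6 mm of sink, well short of the bottom; I could not read the cradle joint itself.
- **Block:** It stands upright on the blue pad, measured within 1 mm of the pad's centre, and the fingers have let go of it.
- **Clamp:** The fingers grip the red post and hold the arm against its stop. The angle, estimated from the tool position, stopped rising at 0.79 rad while the push grew from 8.9 to 13.8 N. The spring alone needs about 7.7 N there.
- **Bystanders:** The arm never went near the jar, bur block or probe after the start. I did not measure their positions again at the end.

No check failed. The one small disagreement is the tool lagging about 2 mm behind its commanded position during the sweep. At the stop, the 0.79 rad estimate differs from the nominal 0.80 by no more than the measuring error.

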